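Gauge the fuse holder's contact jaw with a taper feeler

ROBOT

A 7-joint arm with a two-finger parallel gripper is mounted at the origin on the work surface. World frame = base frame: x ahead of the robot, y to its left, z up, the work surface at z = 0. Lengths are in mm, angles in rad, forces in N, time in s.
With the tool pointing down it reaches from about 400 to 875 mm from the base axis. Payload 4.4 kg.
Tool frame: the origin (TCP) lies on the centre line of the jaws, within the pads' length; the fingertips stand 25 mm ahead of it and the grasp point (between the pads) lies 6 mm ahead of it; z points along the fingers, x is the direction in which the jaws open and shut, and the axes are right-handed (so a half turn about z gives the same grasp; the last joint's range is limited). The gripper opens to 85 mm and grips with 20 to 120 N. Pads are 22 mm wide; open, the fingers measure 114 mm over their backs; the gripper's body (76 mm by 85 mm) begins 54 mm behind the grasp point. The pads swing forward as they close: fully open they stand 13 mm farther back than shut.
Start: joints at [-1.18, 0.628, 0.038, 1.517, -0.027, 0.996, -0.02], TCP at [286.681, 583.379, 256.313] pointing down, gripper open.
Joint ranges: [-3.06, 3.06], [-0.37, 2.12], [-1.25, 1.32], [0.18, 2.47], [-1.1, 4.24], [0.23, 1.98], [-2.94, 2.94]. Speed limits (rad/s): [2.57, 2.57, 3.14, 3.14, 3.14, 3.14, 3.14].

INTERFACE

Orientations are given as [roll, pitch, yaw] about the fixed x, y, z axes, in that order (R = Rz(yaw) Ry(pitch) Rx(roll)).
In Python, from cell import ctrl, cams gives the robot as it stands. The module is installed in compiled form; this text tells all that it offers.
- The arm moves only by the tool step_arm, never from a script. Its arguments are lists of equal length, an entry for each row: "linear": the shift along the tool's x, y, z in mm, a list of three; "yaw": the turn about the tool's z in rad; "gripper": the opening, from -1 (shut) to 1 (fully open). A call has 1 to 8 rows; each row is the pose to reach, as a shift and turn from the pose commanded when the call began, along the tool's axes at that moment; what a row does not reach only later rows make up. A row lasts 1/12 s, in which the tool goes at most 41.7 mm and 7.16 degrees, less where a joint would pass 70% of its speed; a pose out of reach is approached as far as the arm can. A call with a gripper value outside its range is refused whole. The fingers move at their own pace and stop on an object; the grip force is fixed at half the most. Time passes only in rows, so rows that repeat a pose let the fingers close. It gives the time, the measured TCP pose, the force and the opening at its end, in the units of the state.
- ctrl.read_state(): the state, without advancing time (a new reading comes with each control period).
- cams.get_image(name): name is "side" or "top"; returns a dict with "frame" (480x640x3 uint8, red, green, blue), "depth" (480x640 float32, mm along the optical axis (not along the pixel's ray), 0 where there is no reading), "intrinsics" (3x3 intrinsics, pixels), "k1" (the pictures are not rectified: a ray, as slopes to the right and down, at radius r is drawn at 1 + k1 r^2 times it, then the intrinsics apply), "cam_to_world" (4x4, takes a point from camera to world coordinates). Camera axes: x right, y down, z forward; pixel columns grow to the right and rows downward; lengths in mm; the calibration is good to about 2 mm. A picture is of the moment at which its call begins.
- ctrl.finish_job(): hands the job in, once; it reports no verdict.
Trained networks look in the newest picture that a camera, given by its name, has taken for a name from the list of things; names that differ only in an ending like _2 or _b are one class to them, and where a whole thing is asked for, a point or a joint stands for the part that bears it (a point fixed in the world has none). Each returns a list of dicts, best first, with "conf" (0 to 1); they miss things now and then, are a little off and sometimes report something else, mostly with a low value. They report only what shows in the picture. A call takes as long as a camera call. They do not tell look-alikes from the thing itself.
- cams.regions_of(camera, name): "pixels" (480x640 bool, what is visible of it) and "pixel" ([column, row] in pixels, amid what is visible of it).
The state is a dict: "clock": time; "qpos": joint angles; "qd": joint speeds; "tau": joint torques, N m; "eef_pos": TCP position; "tool_rot": TCP orientation; "force": force on the tool from outside, world axes, zero at the start; "torque": the same for the moment, N m; "width": finger opening in mm.
Only numpy, scipy, OpenCV 4.12 (cv2) and the standard library are available. Lean on these libraries where they do the work, as an engineer would, in place of code of your own. Each camera call takes 0.05 s, during which the arm holds its last target.

TASK

On the turntable, slide the fuse holder's cover shutter by its black grip tab fully to its end stop so the contact jaw is uncovered. Then take the taper feeler out of its stand by its handle and slide its blade straight down between the two jaw plates until it drags snugly on both, without forcing the plates apart. Finish still holding the feeler in the gripper at that depth, and leave the shutter open and the fuses, knob and insulator where they are.

Things in the scene. Friction and masses are not known exactly. Their poses are not given: they have to be found in the camera images.
- turntable: Fixed aluminium turntable, 220 mm across, carrying a grey fuse holder 70 x 140 mm, its blocks 100 mm above the origin (two low rails at x = +-26.5 mm reach 108 mm). Origin: centre of the underside. z up; the shutter opens along +y; the jaw gap is measured along x. It does not turn. The jaw is centred near y = -35 mm; the floor below it is at z = 34 mm.
- shutter (a joint): Slide of the flat aluminium shutter (46 x 58 x 4 mm, top face 105.5 mm above the turntable origin) over the jaw: 0 = fully covering, 0.045 m = at its end stop, jaw fully open. Grows along the turntable's +y. Rubs with about 1.5 N and stays where it is left. Starts somewhere between 0 and 0.012.
- shutter_grip (a point): Centre of the top of the black ribbed upright grip tab on the shutter: 12 mm thick (turntable x), 22 mm long (turntable y), 30 mm tall above the shutter plate; room for fingers on both 22 mm faces.
- lip_fixed (a point): Top middle of the inner face of the fixed jaw plate, on the turntable's -x side of the gap. Copper plate, 6 mm thick, 30 mm long along turntable y, rounded top edge of 3 mm radius; the plate's top is 100 mm above the turntable origin.
- lip_sprung (a point): The same point of the sprung plate, on the +x side. The gap (5 to 8 mm, differs each run) is the distance between the two lip points; the blade goes down midway. The pair rides on a carriage that floats along turntable x with 0.3 N friction, so it centres itself on the blade (it may start up to 4 mm to either side).
- jaw_spring (a joint): How far the sprung jaw plate has been pushed back (m): 0 at rest; spring preload 1.5 N, then 2500 N/m; about 0.0003 to 0.0025 is a snug drag, above 0.0045 the jaw is being forced. Small against the reading noise, so feel the drag: a push of about 5 to 8 N is right.
- stand: Fixed grey block, 64 x 54 mm and 70 mm tall with an open slot (15 x 22 mm) from above, in which the feeler hangs. Origin: centre of its underside.
- feeler: Loose taper feeler, about 120 g. Aluminium handle slab 14 mm thick (x), 34 wide (y), 50 tall; under it a steel blade 60 mm long, 18 wide, 3 mm thick at the tip growing evenly to 11.4 mm at the handle. Origin: centre of the handle's underside, which rests on the stand's top; z up, blade down. Its thickness (x) must lie along the turntable's x, either way round.
- feeler_grip (a point): Handle grip point: on the axis, 28 mm above the handle's underside; grip across the 14 mm thickness (feeler x).
- feeler_tip (a point): Centre of the blade's tip, 60 mm below the handle's underside.
- fuse_a: Bystander: silver-capped white ceramic fuse standing upright, 27 mm across, 58 mm tall. Origin: centre of the underside.
- fuse_b: Bystander: second fuse like the first.
- knurled_knob: Bystander: loose red knurled knob, 34 mm across, 26 mm tall. Origin: centre of the underside.
- insulator: Bystander: ribbed white porcelain insulator stub, 48 mm across, 60 mm tall. Origin: centre of the underside.
There are look-alikes about, which are no part of the job. Of the things that look like the turntable, take the one that is nearest to the robot's base at the start.

How it is judged (in metres and radians):
On the way, in this order (a step that is already met when the one before it is completed fails the run):
1. the shutter is slid fully to its end stop (value of joint shutter above 0.042 m), for 0.2 s.
2. the blade's tip is between the jaw plates, 8 mm or more below their top (z of feeler_tip in the frame of turntable below 0.092 m and horizontal distance between feeler_tip and lip_fixed below 0.014 m), for 0.1 s.
At the end, for the whole second after the job is handed in: Shutter within 4 mm of its end stop; blade upright and square (0.12, 0.15 rad) between the jaw plates, tip 10 to 63 mm below their tops, sprung plate pushed back 0.3 to 2.5 mm, over 1 N on the jaw, at rest, still gripped (over 3 N); bystanders within 20 mm of their places (value of joint shutter above 0.041 m and value of joint jaw_spring between 0.0003 and 0.0025 m and contact force between feeler and turntable above 1 N and z of feeler_tip in the frame of turntable between 0.037 and 0.09 m and horizontal distance between feeler_tip and lip_fixed below 0.014 m and horizontal distance between feeler_tip and lip_sprung below 0.014 m and angle between feeler's own z axis and vertical below 0.12 rad and angle between the x axis of feeler and the x axis of turntable, either way round below 0.15 rad and contact force between the fingers and feeler above 3 N and linear speed of feeler below 0.01 m/s and distance of each of fuse_a, fuse_b, knurled_knob, insulator from where it was at the start of the episode below 0.02 m); the arm keeps its last pose, push and grip.
It fails at once if the jaw plates are forced apart (sprung plate pushed back over 4.5 mm) (value of joint jaw_spring above 0.0045 m).
It fails at once if a fuse, the knob or the insulator is pushed more than 20 mm (distance of any of fuse_a, fuse_b, knurled_knob, insulator from where it was at the start of the episode above 0.02 m).
It also fails if it takes over 64 s, if anything falls off the work surface, if the arm or the gripper's body presses on something with over 40 N, if the wrist force passes 120 N, or if a joint passes its speed limit or range.

## Working session

There is one attempt and no reset: what is moved stays moved. The work goes in short steps, Python scripts to look and compute and a tool call to move; the robot and the scene stay as the last step left them, time stands still between calls to the robot, and variables do not carry over. Pictures are saved under pics/ and viewed, and the job is handed in when it is done.

Besides the shell and the picture viewer there is one more tool, called after "Call:" as a command line: name --pt "numbers of a row" for each row, then --argument value for the rest. step_arm: Moves the arm, as the interface text tells. Its arguments: {"type":"object","properties":{"linear":{"type":"array"},"yaw":{"type":"array"},"gripper":{"type":"array"}},"required":["linear","yaw","gripper"]}

```bash
mkdir -p pics
cat > h.py <<'E'
import numpy as np, cv2
from cell import ctrl, cams
def grab(n,save=None):
    d=cams.get_image(n)
    if save: cv2.imwrite('pics/'+save,d['frame'][:,:,::-1])
    return d
def cloud(d):
    K=d['intrinsics'];k1=d['k1']
    v,u=np.mgrid[0:480,0:640]
    D=np.array([k1,0,0,0],float)
    p=cv2.undistortPoints(np.stack([u,v],-1).reshape(-1,1,2).astype(np.float64),np.array(K,float),D).reshape(480,640,2)
    z=d['depth']
    P=np.stack([p[...,0]*z,p[...,1]*z,z],-1)
    T=np.array(d['cam_to_world'])
    W=P@T[:3,:3].T+T[:3,3]
    W[z<=0]=np.nan
    return W
E
python3 - <<'E'
from h import *
s=ctrl.read_state();print({k:np.round(v,3) for k,v in s.items()})
for n in('top','side'):
    d=grab(n,n+'0.png');W=cloud(d);np.savez(n+'0.npz',W=W,f=d['frame'])
    print(n,np.round(d['cam_to_world'],3).tolist(),np.round(d['intrinsics'],1).tolist(),d['k1'])
    for t in ['turntable','shutter','shutter_grip','stand','feeler','feeler_grip','fuse_a','knurled_knob','insulator','lip_fixed']:
        for r in cams.regions_of(n,t):
            m=r['pixels'];P=W[m];P=P[~np.isnan(P[:,0])]
            print(n,t,round(r['conf'],2),np.round(r['pixel']),m.sum(),np.round(np.median(P,0)) if len(P) else None,np.round(np.percentile(P,[2,98],axis=0)).tolist() if len(P) else None)
E
```

```text
{'clock': np.float64(0.0), 'qpos': array([-1.18 ,  0.629,  0.038,  1.518, -0.027,  0.996, -0.02 ]), 'qd': array([-0.001, -0.001, -0.   ,  0.001,  0.001,  0.   ,  0.002]), 'tau': array([ 1.0000e-03, -5.6341e+01,  1.2270e+00, -1.9344e+01,  1.1000e-02,
        1.1000e-02,  0.0000e+00]), 'eef_pos': array([286.4  , 582.837, 255.379]), 'tool_rot': array([3.142e+00, 2.000e-03, 1.114e+00]), 'force': array([ 0.364,  0.026, -0.728]), 'torque': array([ 0.004, -0.057, -0.001]), 'width': np.float64(85.551)}
top [[-0.01, -0.988, 0.151, 399.038], [-1.0, 0.011, 0.005, -6.906], [-0.006, -0.151, -0.989, 1339.014], [0.0, 0.0, 0.0, 1.0]] [[570.4, 0.0, 320.2], [0.0, 570.4, 239.8], [0.0, 0.0, 1.0]] 0.031537233557288435
top turntable 0.86 [189. 211.] 6803 [663. 307.  27.] [[577.0, 217.0, 19.0], [773.0, 414.0, 114.0]]
top turntable 0.82 [407. 276.] 7141 [ 503. -187.   26.] [[411.0, -290.0, 19.0], [607.0, -93.0, 113.0]]
top shutter 0.76 [415. 272.] 562 [ 514. -209.  109.] [[491.0, -238.0, 104.0], [538.0, -181.0, 140.0]]
top shutter 0.65 [185. 202.] 572 [678. 294. 109.] [[657.0, 265.0, 101.0], [705.0, 322.0, 
[... 2097 characters left out ...]
0, 126.0]]
side feeler_grip 0.47 [278. 220.] 190 [506. 137. 107.] [[498.0, 131.0, 26.0], [572.0, 313.0, 126.0]]
side fuse_a 0.78 [364. 245.] 245 [684.  44.  38.] [[675.0, 38.0, 8.0], [697.0, 56.0, 64.0]]
side fuse_a 0.77 [249. 201.] 226 [523. 384.  37.] [[513.0, 377.0, 5.0], [536.0, 399.0, 64.0]]
side knurled_knob 0.73 [381. 415.] 400 [ 471. -383.   21.] [[459.0, -393.0, 5.0], [489.0, -362.0, 31.0]]
side insulator 0.56 [398. 273.] 534 [692. -72.  37.] [[678.0, -84.0, 4.0], [720.0, -45.0, 65.0]]
side lip_fixed 0.61 [354. 328.] 276 [ 507. -227.   61.] [[494.0, -247.0, 39.0], [526.0, -209.0, 107.0]]
side lip_fixed 0.44 [316. 198.] 61 [671. 288.  58.] [[659.0, 253.0, 38.0], [675.0, 299.0, 94.0]]
```

Run:
```python
import numpy as np,cv2
for n,(x0,x1,y0,y1) in {'top':(340,480,200,340),'side':(240,440,200,430)}.items():
    f=np.load(n+'0.npz')['f'][:,:,::-1]
    s=min(800//(x1-x0),600//(y1-y0))
    cv2.imwrite(f'pics/{n}0z.png',cv2.resize(f[y0:y1,x0:x1],None,fx=s,fy=s,interpolation=cv2.INTER_CUBIC))
```

```text
(no output)
```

View pics/top0.png

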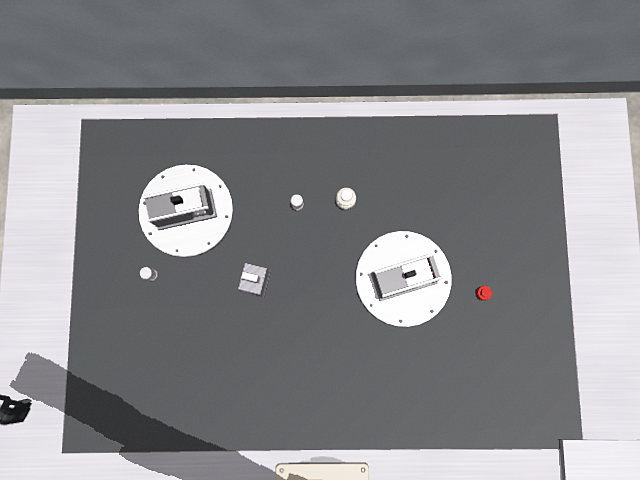

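View pics/side0.png

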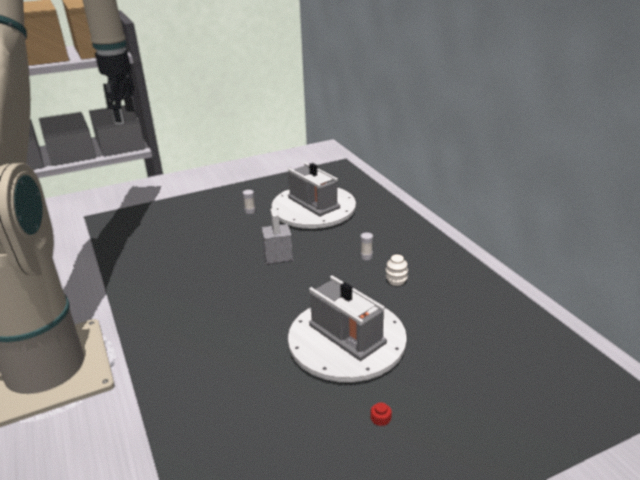

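```bash
ls pics
```

```text
side0.png
side0z.png
top0.png
top0z.png
```

View pics/top0z.png

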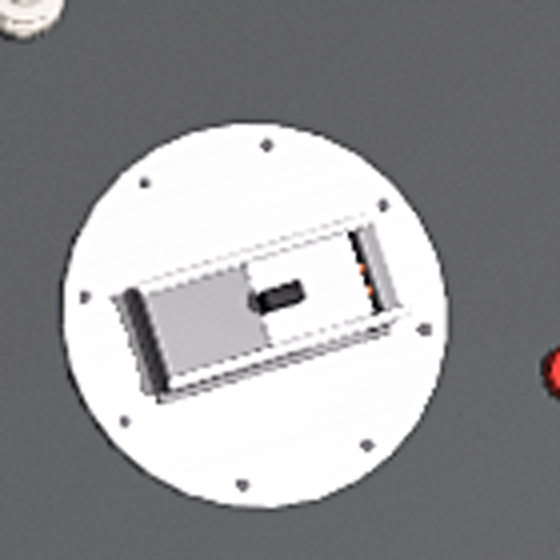

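View pics/side0z.png

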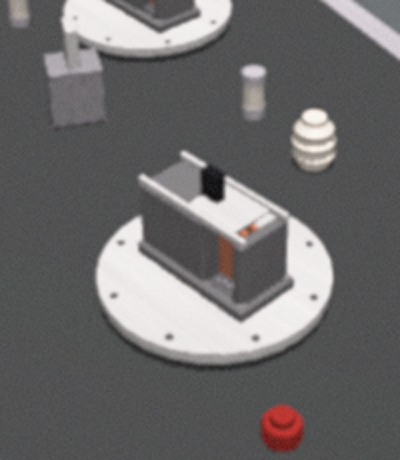

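```bash
cat > m.py <<'E'
import numpy as np,cv2
for n in('top','side'):
    W=np.load(n+'0.npz')['W']; f=np.load(n+'0.npz')['f'].astype(int)
    X,Y,Z=W[...,0],W[...,1],W[...,2]
    t=(np.hypot(X-508,Y+191)>125)&(np.hypot(X-508,Y+191)<160)
    print(n,'table z',np.nanmedian(Z[t]))
    t=(np.hypot(X-508,Y+191)<125)&(Z>10)&(Z<30)
    print(' disc z',np.nanmedian(Z[t]))
    t=(np.hypot(X-508,Y+191)<125)&(Z>11)
    c,r=cv2.minEnclosingCircle(W[t][:,:2].astype(np.float32));print(' disc',c,r)
    for lo,hi in((95,125),(60,125)):
        t=(np.hypot(X-508,Y+191)<125)&(Z>lo)&(Z<hi)
        print(' holder',lo,cv2.minAreaRect(W[t][:,:2].astype(np.float32)),t.sum(),np.nanpercentile(Z[t],[5,25,50,75,95]))
    dark=f.sum(-1)<150
    t=(np.hypot(X-508,Y+191)<60)&(Z>113)
    print(' tab',t.sum(),np.nanmean(W[t],0),cv2.minAreaRect(W[t][:,:2].astype(np.float32)),np.nanmax(Z[t]))
    # stand
    t=(np.hypot(X-504,Y-149)<60)&(Z>55)&(Z<85); print(' stand',cv2.minAreaRect(W[t][:,:2].astype(np.float32)),np.nanpercentile(Z[t],[50,90]))
    t=(np.hypot(X-504,Y-149)<60)&(Z>88)
    print(' handle',t.sum(),np.nanmean(W[t],0),cv2.minAreaRect(W[t][:,:2].astype(np.float32)),np.nanpercentile(Z[t],[5,50,95]))
    t=(np.hypot(X-504,Y-149)<60)&(Z>112)
    print(' handletop',t.sum(),np.nanmean(W[t],0),cv2.minAreaRect(W[t][:,:2].astype(np.float32)),np.nanpercentile(Z[t],[5,50,95]))
E
python3 m.py
```

```text
top table z 3.0955187799153236
 disc z 24.89091286920018
 disc (504.37420654296875, -192.7115936279297) 121.6389389038086
 holder 95 ((509.859619140625, -190.39114379882812), (60.136940002441406, 134.69345092773438), 16.686420440673828) 1579 [ 99.59383269 102.88623285 105.97863453 109.38489547 112.94045931]
 holder 60 ((509.84014892578125, -190.39683532714844), (60.164100646972656, 134.72381591796875), 16.720739364624023) 1669 [ 94.3004031  102.28486148 105.63372426 109.22221443 112.84205798]
 tab 132 [ 509.2630148  -189.05742202  126.55010148] ((509.5533752441406, -190.85037231445312), (57.31954574584961, 103.8355941772461), 16.53105926513672) 143.7700925139925
 stand ((508.2058410644531, 150.294921875), (50.31822967529297, 59.97310256958008), 75.68570709228516) [72.95470037 76.56130062]
 handle 124 [507.09292779 149.09115754 120.04785531] ((508.2695007324219, 150.00755310058594), (34.376556396484375, 14.756476402282715), 76.40941619873047) [100.62707216 122.27048424 127.72626175]
 handletop 108 [507.70638293 150.11222253 122.69304645] ((508.31231689453125, 149.99322509765625), (34.
[... 596 characters left out ...]
34 [ 508.3038938  -196.45710062  126.68690316] ((508.6873779296875, -191.11416625976562), (58.760440826416016, 104.30368041992188), 18.010873794555664) 143.07185085130027
 stand ((508.2837219238281, 149.38543701171875), (55.959877014160156, 59.988502502441406), 74.93331909179688) [72.8804596 76.0563911]
 handle 148 [505.66082057 141.65172388 111.10987336] ((508.5926818847656, 149.50772094726562), (41.20429611206055, 14.640409469604492), 75.30464935302734) [ 89.71867365 113.53188629 125.28633715]
 handletop 78 [507.00201188 145.53818915 121.13648247] ((508.99444580078125, 150.77481079101562), (38.586639404296875, 14.425950050354004), 76.34832763671875) [113.73803196 122.44072625 125.91265193]
```

Run:
```python
import numpy as np,cv2
a=np.deg2rad(16.8);R=np.array([[np.cos(a),np.sin(a)],[-np.sin(a),np.cos(a)]])
for n in('top','side'):
    W=np.load(n+'0.npz')['W']; f=np.load(n+'0.npz')['f'].astype(int)
    q=(W[...,:2]-[510,-191])@R.T; z=W[...,2]
    t=(abs(q[...,0])<20)&(abs(q[...,1])<60)&(z>120)
    print(n,t.sum(),np.nanpercentile(q[t],[2,10,50,90,98],axis=0).round(1).tolist(),q[t].mean(0),np.percentile(z[t],[5,50,95]),W[t].mean(0))
    s=(abs(q[...,0])<22)&(abs(q[...,1])<68)&(z>100)&(z<118)&(f.min(-1)>215)
    print(' plate',s.sum(),np.percentile(q[s],[2,50,98],axis=0).round(1).tolist())
    d=(f.sum(-1)<130)&(abs(q[...,0])<20)&(abs(q[...,1])<45)
    vs,us=np.where(d);print(' dark px',vs.min(),vs.max(),us.min(),us.max(),np.nanmedian(z[d]))
```

```text
top 73 [[-6.5, -10.3], [-5.8, -9.1], [-0.6, 0.5], [4.7, 9.4], [5.9, 10.3]] [-0.57255997  0.35975815] [123.88715179 137.44646412 141.52543215] [ 509.34789563 -190.82108455  136.28402165]
 plate 471 [[-21.1, -48.3], [-0.7, -23.9], [21.3, 8.1]]
 dark px 271 277 404 415 136.21607894436374
side 156 [[-6.7, -12.6], [-5.7, -11.4], [-3.3, -4.1], [4.3, 6.7], [6.6, 10.3]] [-1.95596806 -3.15525174] [121.85094615 133.38932622 140.21017805] [ 509.03948172 -194.58592098  132.40897715]
 plate 379 [[-20.6, -46.9], [-2.9, -25.6], [20.2, 5.2]]
 dark px 283 299 341 350 130.12820654313362
```

Call:
step_arm --pt "-15 13 0" --pt "-45 40 0" --pt "-74 67 0" --pt "-104 94 0" --pt "-134 121 0" --pt "-163 148 0" --pt "-193 175 0" --pt "-223 202 0" --yaw '[0,0,0,0,0,0,0,0]' --gripper '[1,1,1,1,1,1,1,1]'

```text
clock: 1.77
eef_pos: [369.9, 292.4, 256.6]
tool_rot: [3.141, -0.001, 1.114]
force: [1.2, -0.1, 0.1]
width: 85.4
```

Call:
step_arm --pt "-30 27 0" --pt "-60 54 0" --pt "-89 81 0" --pt "-119 108 0" --pt "-149 135 0" --pt "-178 162 0" --pt "-208 189 0" --pt "-238 216 0" --yaw '[0,0,0,0,0,0,0,0]' --gripper '[1,1,1,1,1,1,1,1]'

```text
clock: 2.43
eef_pos: [458.8, -16.7, 256.7]
tool_rot: [3.141, -0.001, 1.114]
force: [1.3, 1.1, -0.7]
width: 85.7
```

Call:
step_arm --pt "-30 27 0" --pt "-60 54 0" --pt "-89 81 0" --pt "-119 108 0" --pt "-135 123 0" --pt "-135 123 0" --pt "-135 123 0" --pt "-135 123 0" --yaw '[0.1,0.22,0.34,0.46,0.58,0.7,0.82,0.82]' --gripper '[0.2,0.2,0.2,0,0,0,0,0]'

```text
clock: 3.1
eef_pos: [509.3, -190.7, 256.1]
tool_rot: [3.141, 0.0, 0.29]
force: [-0.7, -0.0, 1.2]
width: 42.5
```

Call:
step_arm --pt "0 0 20" --pt "0 0 50" --pt "0 0 80" --pt "0 0 105" --pt "0 0 117" --pt "0 0 117" --yaw '[0,0,0,0,0,0]' --gripper '[0,0,0,0,0,0]'

```text
clock: 3.6
eef_pos: [507.6, -188.8, 136.7]
tool_rot: [-3.138, 0.004, 0.298]
force: [0.3, 1.3, 0.2]
width: 42.8
```

Run:
```python
from h import *
d=grab('side');cv2.imwrite('pics/s1.png',cv2.resize(d['frame'][220:400,240:440,::-1],None,fx=3,fy=3,interpolation=cv2.INTER_CUBIC))
```

```text
(no output)
```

View pics/s1.png

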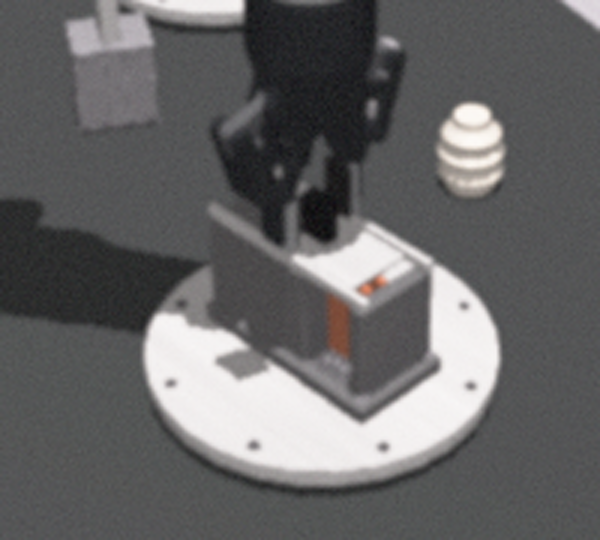

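Call:
step_arm --pt "0 0 0" --pt "0 0 0" --pt "0 0 0" --pt "0 0 0" --pt "0 0 0" --pt "0 0 0" --yaw '[0,0,0,0,0,0]' --gripper '[-1,-1,-1,-1,-1,-1]'

```text
clock: 4.15
eef_pos: [510.4, -190.4, 140.8]
tool_rot: [3.14, -0.003, 0.294]
force: [0.6, 0.5, 7.2]
width: 11.0
```

Call:
step_arm --pt "0 -3 0" --pt "0 -8 0" --pt "0 -14 0" --pt "0 -20 0" --pt "0 -25 0" --pt "0 -28 0" --pt "0 -30 0" --pt "0 -30 0" --yaw '[0,0,0,0,0,0,0,0]' --gripper '[-1,-1,-1,-1,-1,-1,-1,-1]'

```text
clock: 4.82
eef_pos: [501.9, -161.7, 140.8]
tool_rot: [3.14, -0.003, 0.294]
force: [0.7, 0.2, 7.6]
width: 10.7
```

Call:
step_arm --pt "0 -1 0" --pt "0 -2 0" --pt "0 -3 0" --pt "0 -4 0" --pt "0 -5 0" --pt "0 -5 0" --yaw '[0,0,0,0,0,0]' --gripper '[-1,-1,-1,-1,-1,-1]'

```text
clock: 5.32
eef_pos: [500.6, -157.4, 140.8]
tool_rot: [3.139, -0.003, 0.294]
force: [0.8, -0.7, 7.3]
width: 10.4
```

Call:
step_arm --pt "0 -1 0" --pt "0 -2 0" --pt "0 -3 0" --pt "0 -3 0" --yaw '[0,0,0,0]' --gripper '[-1,-1,-1,-1]'

```text
clock: 5.65
eef_pos: [499.7, -154.5, 140.7]
tool_rot: [3.139, -0.003, 0.294]
force: [0.9, 0.1, 7.6]
width: 10.3
```

Call:
step_arm --pt "0 -1 0" --pt "0 -2 0" --pt "0 -2 0" --pt "0 -2 0" --yaw '[0,0,0,0]' --gripper '[-1,-1,-1,-1]'

```text
clock: 5.98
eef_pos: [499.1, -152.6, 140.7]
tool_rot: [3.139, -0.003, 0.294]
force: [0.9, -1.2, 7.4]
width: 10.6
```

Call:
step_arm --pt "0 -1 0" --pt "0 -2 0" --pt "0 -2 0" --pt "0 -2 0" --yaw '[0,0,0,0]' --gripper '[-1,-1,-1,-1]'

```text
clock: 6.32
eef_pos: [498.9, -151.9, 140.8]
tool_rot: [3.137, -0.004, 0.293]
force: [0.7, -4.0, 6.5]
width: 10.8
```

Call:
step_arm --pt "0 -1 0" --pt "0 -2 0" --pt "0 -2 0" --pt "0 -2 0" --yaw '[0,0,0,0]' --gripper '[-1,-1,-1,-1]'

```text
clock: 6.65
eef_pos: [498.9, -151.7, 140.8]
tool_rot: [3.134, -0.004, 0.292]
force: [3.4, -7.1, 4.6]
width: 11.0
```

Call:
step_arm --pt "0 3 0" --pt "0 3 0" --pt "0 3 0" --pt "0 3 0" --pt "0 3 -20" --pt "0 3 -55" --pt "0 3 -90" --pt "0 3 -90" --yaw '[0,0,0,0,0,0,0,0]' --gripper '[-1,0,0,0,0,0,0,0]'

```text
clock: 7.32
eef_pos: [500.3, -152.0, 234.6]
tool_rot: [3.137, -0.008, 0.294]
force: [1.1, -1.2, -0.6]
width: 42.6
```

Call:
step_arm --pt "7 -20 0" --pt "18 -55 0" --pt "31 -93 0" --pt "44 -132 0" --pt "57 -172 0" --pt "70 -211 0" --pt "83 -251 0" --pt "95 -287 0" --yaw '[0,0.1,0.2,0.3,0.4,0.5,0.53,0.53]' --gripper '[0,0,0,0,0,0,0,0]'

```text
clock: 7.98
eef_pos: [504.1, 154.4, 228.9]
tool_rot: [3.141, 0.001, -0.236]
force: [0.2, 0.3, -0.3]
width: 42.6
```

Call:
step_arm --pt "0 0 0" --pt "0 0 0" --yaw '[0,0]' --gripper '[0,0]'

```text
clock: 8.15
eef_pos: [504.2, 154.6, 228.6]
tool_rot: [3.142, 0.002, -0.229]
force: [0.1, -1.4, -1.5]
width: 42.9
```

Run:
```python
from h import *
for n,(x0,x1,y0,y1) in {'top':(340,480,200,340),'side':(240,440,160,390)}.items():
    d=grab(n);W=cloud(d);np.savez(n+'1.npz',W=W,f=d['frame'])
    f=d['frame'][:,:,::-1]; s=min(800//(x1-x0),600//(y1-y0))
    cv2.imwrite(f'pics/{n}1z.png',cv2.resize(f[y0:y1,x0:x1],None,fx=s,fy=s,interpolation=cv2.INTER_CUBIC))
    for nm in('lip_fixed','lip_sprung'):
        for r in cams.regions_of(n,nm): print(n,nm,r['conf'],r['pixel'])
print(ctrl.read_state()['eef_pos'],ctrl.read_state()['tool_rot'])
```

```text
top lip_fixed 0.61 [418.4, 270.9]
top lip_fixed 0.36 [200.4, 211.9]
top lip_sprung 0.44 [404.1, 276.7]
side lip_fixed 0.79 [355.6, 319.3]
side lip_fixed 0.46 [313.5, 196.7]
side lip_fixed 0.19 [277.9, 248.6]
side lip_sprung 0.38 [362.8, 312.7]
[505.31137506 149.62222831 229.44721376] [ 3.14136577e+00 -4.21219891e-05 -2.38962390e-01]
```

View pics/top1z.png

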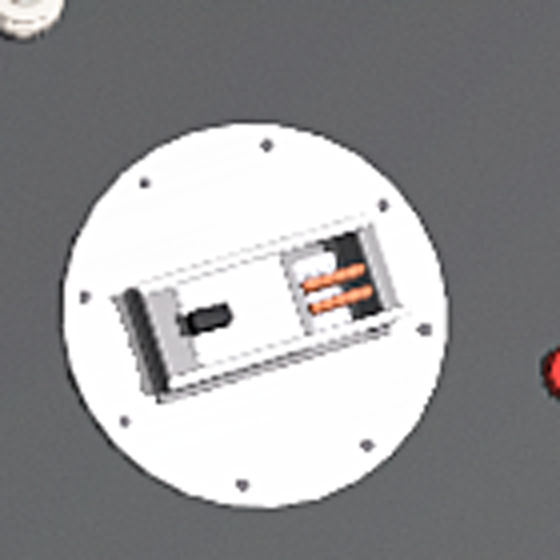

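View pics/side1z.png

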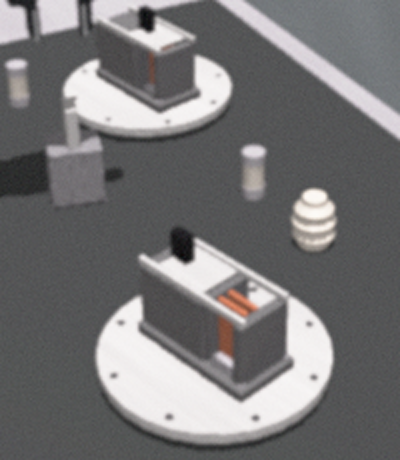

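```bash
cat >> h.py <<'E'
def ray_plane(d,uv,z):
    K=np.array(d['intrinsics'],float)
    p=cv2.undistortPoints(np.array(uv,float).reshape(-1,1,2),K,np.array([d['k1'],0,0,0],float)).reshape(-1,2)
    T=np.array(d['cam_to_world']);r=np.c_[p,np.ones(len(p))]@T[:3,:3].T;o=T[:3,3]
    return o+r*((z-o[2])/r[:,2])[:,None]
def tt(P,c=(510,-191),a=np.deg2rad(16.8)):
    R=np.array([[np.cos(a),np.sin(a)],[-np.sin(a),np.cos(a)]]);return (P[...,:2]-np.array(c))@R.T
E
python3 - <<'E'
from h import *
d=grab('top');s=grab('side')
print(ctrl.read_state()['eef_pos'],ctrl.read_state()['tool_rot'])
for nm,D in(('top',d),('side',s)):
    f=D['frame'].astype(int)
    o=(f[...,0]-f[...,2]>50)&(f[...,0]>140)
    v,u=np.where(o)
    P=ray_plane(D,np.c_[u,v],100.);q=tt(P)
    k=(abs(q[:,0])<28)&(q[:,1]<-5)&(q[:,1]>-65)
    q=q[k];print(nm,len(q))
    h,e=np.histogram(q[:,0],bins=np.arange(-28,28,1.0));print(dict(zip(e[:-1][h>0].astype(int),h[h>0])))
    print(np.percentile(q[:,1],[0,5,50,95,100]))
    W=cloud(D);t=tt(W);m=(np.abs(t[...,0])<40)&(np.abs(t[...,1])<75)&(W[...,2]>60)&(W[...,2]<118)
    print('holder',cv2.minAreaRect(W[m][:,:2].astype(np.float32)))
    # sharp top-edge: holder outline using ray plane of white rails
    m2=(np.abs(t[...,0])<20)&(np.abs(t[...,1]-40)<20)&(W[...,2]>122)
    print('tab',W[m2].mean(0),t[m2].min(0),t[m2].max(0))
    # feeler handle
    m=(np.hypot(W[...,0]-508,W[...,1]-150)<40)&(W[...,2]>112)&(W[...,2]<135)
    print('handle',m.sum(),W[m].mean(0), cv2.minAreaRect(W[m][:,:2].astype(np.float32)))
E
```

```text
[505.34170809 150.14010585 229.41810867] [-3.14157753e+00 -3.37671002e-05 -2.38189589e-01]
top 90
{np.int64(-15): np.int64(3), np.int64(-14): np.int64(6), np.int64(-13): np.int64(7), np.int64(-12): np.int64(7), np.int64(-11): np.int64(8), np.int64(-10): np.int64(7), np.int64(-9): np.int64(5), np.int64(-8): np.int64(3), np.int64(-2): np.int64(3), np.int64(-1): np.int64(6), np.int64(0): np.int64(7), np.int64(1): np.int64(8), np.int64(2): np.int64(7), np.int64(3): np.int64(7), np.int64(4): np.int64(5), np.int64(5): np.int64(1)}
[-52.13585302 -50.45319641 -36.59678114 -20.67903455 -18.94940134]
holder ((509.6082458496094, -190.14010620117188), (60.02195358276367, 134.79576110839844), 16.54903793334961)
tab [ 497.94091757 -152.65363104  137.76999845] [-6.49640007 28.05698155] [ 5.87670336 49.99144648]
handle 32 [504.2768294  138.48900297 122.04573796] ((503.93511962890625, 138.6678009033203), (9.59631061553955, 14.655790328979492), 56.338050842285156)
side 130
{np.int64(-12): np.int64(3), np.int64(-11): np.int64(6), np.int64(-10): np.int64(7), np.int64(-9): np.int64(7), np.int64(-8): np.i
[... 186 characters left out ...]
p.int64(1), np.int64(0): np.int64(7), np.int64(1): np.int64(6), np.int64(2): np.int64(7), np.int64(3): np.int64(7), np.int64(4): np.int64(7), np.int64(5): np.int64(8), np.int64(6): np.int64(7), np.int64(7): np.int64(7), np.int64(8): np.int64(4), np.int64(9): np.int64(2)}
[-51.04126921 -48.95373358 -33.40318457 -18.04886269 -15.48738322]
holder ((510.14306640625, -190.77386474609375), (64.06852722167969, 136.46420288085938), 16.840909957885742)
tab [ 497.84898375 -156.70445672  133.19264741] [-7.08027065 25.38156965] [10.58797085 51.45241492]
handle 80 [506.75620965 144.90082646 121.29341577] ((507.7986755371094, 148.06199645996094), (35.882904052734375, 14.163101196289062), 75.6489486694336)
```

Call:
step_arm --pt "3 -0.5 15" --pt "3 -0.5 45" --pt "3 -0.5 75" --pt "3 -0.5 100" --pt "3 -0.5 118" --pt "3 -0.5 125" --pt "3 -0.5 125" --pt "3 -0.5 125" --yaw '[0,0,0,0,0,0,0,0]' --gripper '[0,0,0,0,0,0,0,0]'

```text
clock: 9.22
eef_pos: [508.7, 150.7, 104.7]
tool_rot: [-3.142, -0.0, -0.237]
force: [0.5, 0.1, -0.1]
width: 42.4
```

Run:
```python
from h import *
d=grab('side');t=grab('top');print(ctrl.read_state()['eef_pos'],ctrl.read_state()['tool_rot'])
a=cv2.resize(d['frame'][170:280,220:330,::-1],None,fx=3.6,fy=3.6,interpolation=cv2.INTER_CUBIC)
b=cv2.resize(t['frame'][220:330,200:310,::-1],None,fx=3.6,fy=3.6,interpolation=cv2.INTER_CUBIC)
cv2.imwrite('pics/s2.png',np.hstack([a,b]))
```

```text
[509.23947984 151.10946266 105.55183725] [-3.14040615e+00 -2.08584168e-03 -2.36346730e-01]
```

View pics/s2.png

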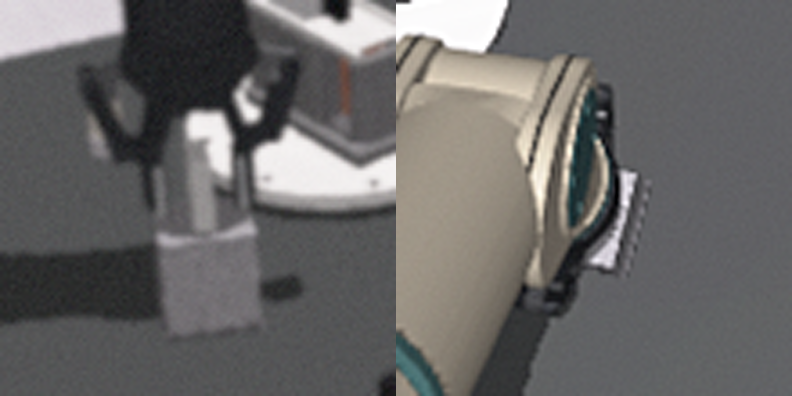

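Fingers straddle the handle symmetrically (side crop: handle at 203,185, fingers at 155 and 245). Close and lift.

Call:
step_arm --pt "0 0 0" --pt "0 0 0" --pt "0 0 0" --pt "0 0 0" --pt "0 0 0" --pt "0 0 0" --yaw '[0,0,0,0,0,0]' --gripper '[-1,-1,-1,-1,-1,-1]'

```text
clock: 9.82
eef_pos: [508.8, 151.4, 105.3]
tool_rot: [-3.14, -0.001, -0.236]
force: [-1.1, 0.1, 5.8]
width: 13.8
```

Call:
step_arm --pt "0 0 -5" --pt "0 0 -15" --pt "0 0 -30" --pt "0 0 -50" --pt "0 0 -75" --pt "0 0 -100" --pt "0 0 -120" --pt "0 0 -120" --yaw '[0,0,0,0,0,0,0,0]' --gripper '[-1,-1,-1,-1,-1,-1,-1,-1]'

```text
clock: 10.48
eef_pos: [510.5, 151.3, 228.6]
tool_rot: [-3.138, -0.006, -0.236]
force: [1.3, -0.1, -1.1]
width: 13.6
```

Run:
```python
from h import *
d=grab('side');s=ctrl.read_state();print(s['eef_pos'],s['tool_rot'],s['force'],s['width'])
cv2.imwrite('pics/s3.png',cv2.resize(d['frame'][110:260,200:350,::-1],None,fx=4,fy=4,interpolation=cv2.INTER_CUBIC))
```

```text
[509.38807506 151.37841108 226.61984388] [-3.13894269 -0.00381463 -0.23581485] [-0.61147972 -0.77202011 -1.6474888 ] 13.355450456619623
```

View pics/s3.png

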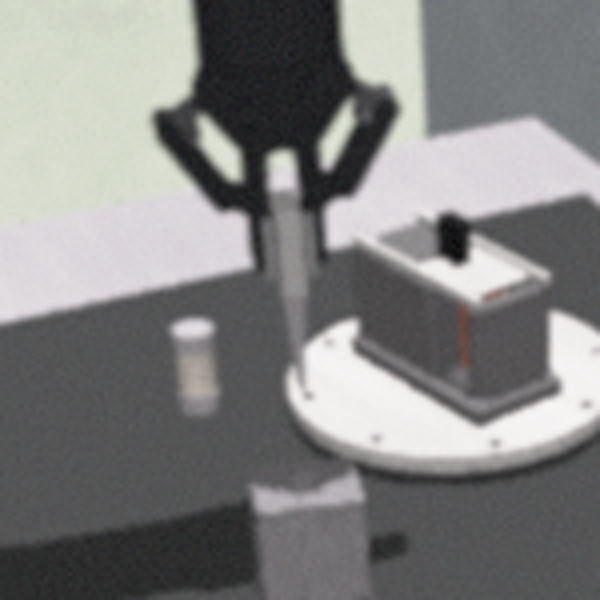

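Call:
step_arm --pt "2 8 -15" --pt "7 27 -33" --pt "16 62 -36" --pt "26 100 -36" --pt "36 140 -36" --pt "46 179 -36" --pt "56 217 -36" --pt "66 256 -36" --yaw '[0,0,-0.08,-0.16,-0.25,-0.34,-0.43,-0.5]' --gripper '[-1,-1,-1,-1,-1,-1,-1,-1]'

```text
clock: 11.2
eef_pos: [511.4, -114.5, 259.3]
tool_rot: [-3.14, 0.002, 0.269]
force: [1.2, 1.1, -2.3]
width: 13.2
```

Call:
step_arm --pt "0 0 0" --pt "0 0 0" --pt "0 0 0" --yaw '[-0.029,-0.029,-0.029]' --gripper '[-1,-1,-1]'

```text
clock: 11.45
eef_pos: [511.7, -112.8, 259.3]
tool_rot: [-3.14, 0.002, 0.291]
force: [-0.7, 0.2, -2.3]
width: 13.2
```

Run:
```python
from h import *
s=ctrl.read_state();print(s['eef_pos'],s['tool_rot'],s['force'],s['width'])
y=s['tool_rot'][2];d=np.array([515.5,-224.6])-s['eef_pos'][:2]
print(d@[np.cos(y),np.sin(y)],d@[np.sin(y),-np.cos(y)],y-np.deg2rad(16.8))
```

```text
[ 511.72216272 -112.79285244  259.29676196] [-3.13968326e+00  1.83288157e-03  2.91230334e-01] [-0.73415972  0.20186336 -2.25555383] 13.232252635779377
-28.484536918697508 108.18383177487267 -0.001984980720552809
```

Call:
step_arm --pt "-7 25 0" --pt "-17 63 0" --pt "-24 90 0" --pt "-28 106 0" --pt "-28.5 108.2 0" --pt "-28.5 108.2 20" --pt "-28.5 108.2 35" --pt "-28.5 108.2 35" --yaw '[0,0,0,0,0,0,0,0]' --gripper '[-1,-1,-1,-1,-1,-1,-1,-1]'

```text
clock: 12.12
eef_pos: [515.2, -220.9, 222.1]
tool_rot: [-3.136, 0.005, 0.296]
force: [-1.3, 0.9, -2.2]
width: 13.3
```

Call:
step_arm --pt "0 0 0" --pt "0 0 0" --pt "0 0 0" --yaw '[0,0,0]' --gripper '[-1,-1,-1]'

```text
clock: 12.37
eef_pos: [517.3, -224.4, 226.2]
tool_rot: [3.141, -0.001, 0.294]
force: [-0.3, 0.2, -1.7]
width: 13.3
```

Run:
```python
from h import *
d=grab('side');t=grab('top');s=ctrl.read_state();print(s['eef_pos'],s['tool_rot'],s['force'],s['width'])
y=s['tool_rot'][2];dd=np.array([515.5,-224.6])-s['eef_pos'][:2]
print(dd@[np.cos(y),np.sin(y)],dd@[np.sin(y),-np.cos(y)],y-np.deg2rad(16.8))
a=cv2.resize(d['frame'][230:350,290:410,::-1],(600,600),interpolation=cv2.INTER_CUBIC)
cv2.imwrite('pics/s4.png',a)
cv2.imwrite('pics/t4.png',cv2.resize(t['frame'][200:340,340:480,::-1],(560,560),interpolation=cv2.INTER_CUBIC))
np.savez('s4.npz',f=d['frame'],W=cloud(d))
```

```text
[ 517.08825216 -224.80855992  226.14999363] [ 3.14079592e+00 -1.27760178e-03  2.93617242e-01] [ 0.30543061 -0.25218439 -1.25070656] 13.556494739409482
-1.4599194402725932 -0.6593006857997098 0.00040192726209381524
```

View pics/s4.png

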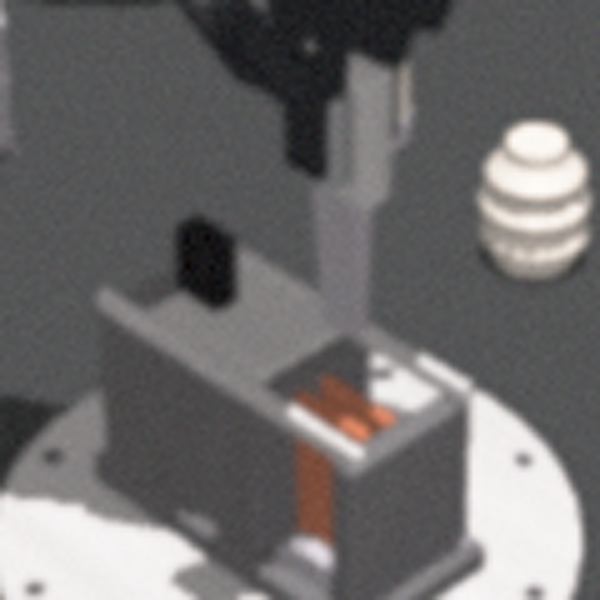

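View pics/t4.png

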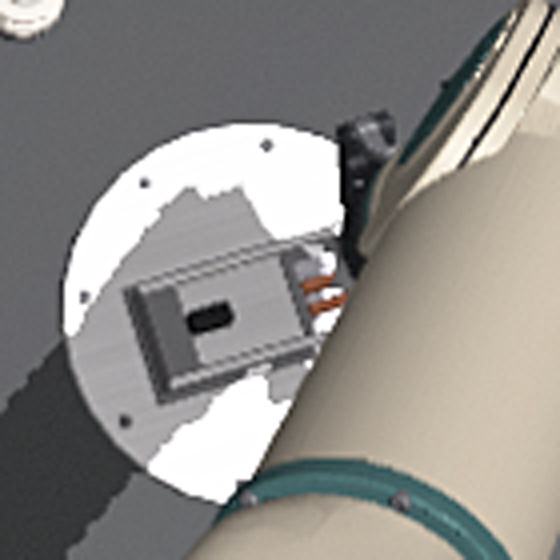

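Run:
```python
from h import *
d=grab('side')
Z=lambda p:[290+p[0]/5-.4,230+p[1]/5-.4]
print('tip',tt(ray_plane(d,[Z((347,327))],131.)), tt(np.array([517.1,-224.8])))
f=np.load('s4.npz')['f']
cv2.imwrite('pics/s5.png',cv2.resize(f[300:325,345:375,::-1],(780,650)[:2],interpolation=cv2.INTER_NEAREST)[:600])
o=(f[...,0].astype(int)-f[...,2]>30)
v,u=np.where(o[298:322,345:375]);q=tt(ray_plane(d,np.c_[u+345,v+298],100.))
# cross profile: for pixels near y -40..-30 intensity along x
F=f.astype(int)
uu,vv=np.meshgrid(np.arange(340,380),np.arange(295,325));q=tt(ray_plane(d,np.c_[uu.ravel(),vv.ravel()],100.))
r=(F[...,0]-F[...,2])[295:325,340:380].ravel();g=F[...,0][295:325,340:380].ravel()
for y0 in(-45,-40,-35,-30,-25):
    for x in np.arange(-18,16,1.5):
        k=(abs(q[:,0]-x)<.9)&(abs(q[:,1]-y0)<2.5)
        if k.any(): print(f'{x:.0f}:{int(r[k].mean())}/{int(g[k].mean())}',end=' ')
    print()
```

```text
tip [[  3.40626963 -30.19249071]] [ -2.9723063  -34.40952477]
-18:6/204 -16:6/230 -15:6/229 -14:20/218 -12:48/188 -10:70/186 -9:104/202 -8:120/221 -6:121/218 -4:110/203 -3:89/164 -2:74/139 0:73/135 2:84/160 3:104/191 4:111/213 6:106/215 8:74/199 9:50/186 10:15/180 12:5/201 14:4/218 15:3/226 
-18:7/211 -16:6/223 -15:10/220 -14:20/207 -12:29/174 -10:72/177 -9:100/199 -8:100/188 -6:111/207 -4:100/186 -3:87/163 -2:74/138 0:67/128 2:70/126 3:80/150 4:81/158 6:74/166 8:54/180 9:27/194 10:17/204 12:5/218 14:2/232 15:3/238 
-18:5/219 -16:4/227 -15:13/222 -14:18/199 -12:29/169 -10:52/137 -9:67/137 -8:73/135 -6:84/159 -4:66/127 -3:69/130 -2:68/125 0:66/123 2:66/124 3:65/125 4:63/126 6:54/127 8:40/118 9:15/155 10:9/177 12:6/203 14:2/231 15:2/236 
-18:6/212 -16:4/226 -15:9/226 -14:19/198 -12:26/168 -10:47/140 -9:66/129 -8:67/124 -6:66/124 -4:65/119 -3:64/120 -2:65/120 0:64/123 2:66/127 3:67/129 4:67/123 6:53/118 8:41/106 9:26/101 10:12/84 12:2/106 14:2/135 15:1/121 
-18:6/203 -16:3/228 -15:4/229 -14:14/218 -12:29/170 -10:41/150 -9:57/129 -8:64/125 -6:59/120 -4:49/112 -3:56/112 -2:57/116 0:62/120 2:64/126 3:67/129 4:63/124 6:60/120 8:46/108 9:28/95 10:13/85 12:4/78 14:0/73 15:1/76
```

View pics/s5.png

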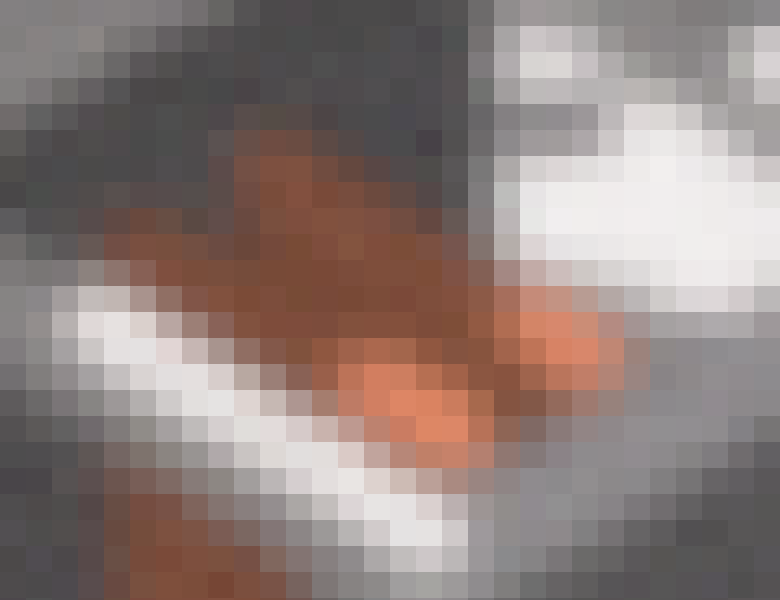

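Call:
step_arm --pt "-1.6 -0.5 6" --pt "-1.6 -0.5 15" --pt "-1.6 -0.5 22" --pt "-1.6 -0.5 25" --pt "-1.6 -0.5 25" --pt "-1.6 -0.5 25" --pt "-1.6 -0.5 25" --yaw '[0,0,0,0,0,0,0]' --gripper '[-1,-1,-1,-1,-1,-1,-1]'

```text
clock: 13.1
eef_pos: [515.0, -225.2, 200.3]
tool_rot: [3.141, -0.0, 0.293]
force: [0.1, 0.5, -1.5]
width: 13.4
```

Run:
```python
from h import *
d=grab('side');grab('side');s=ctrl.read_state();print(s['eef_pos'],s['tool_rot'],s['force'],s['width'],tt(s['eef_pos']))
f=d['frame'];np.savez('s6.npz',f=f)
cv2.imwrite('pics/s6.png',cv2.resize(f[280:330,335:385,::-1],(600,600),interpolation=cv2.INTER_CUBIC))
```

```text
[ 515.0508555  -225.19299635  200.55455375] [ 3.14121026e+00 -4.63582307e-04  2.92978922e-01] [ 0.48612622  0.0466032  -1.95426335] 13.441843626127651 [ -5.04758073 -34.19347992]
```

View pics/s6.png

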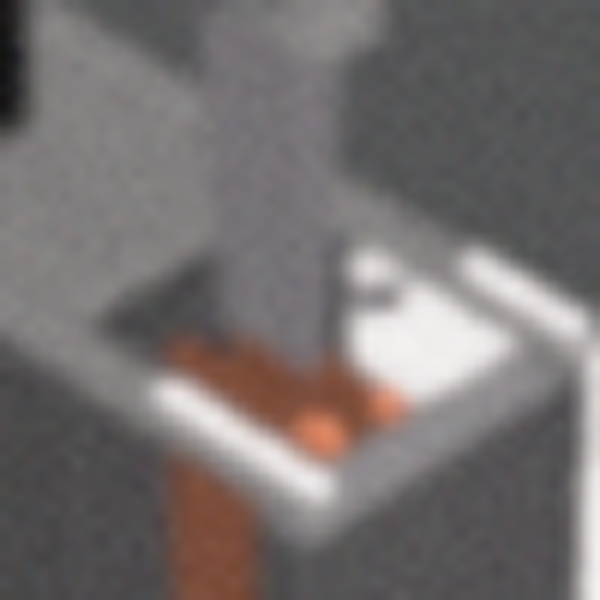

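Call:
step_arm --pt "0.4 0 2" --pt "0.4 0 4" --pt "0.4 0 6" --pt "0.4 0 8" --pt "0.4 0 9" --pt "0.4 0 10" --pt "0.4 0 10" --yaw '[0,0,0,0,0,0,0]' --gripper '[-1,-1,-1,-1,-1,-1,-1]'

```text
clock: 13.78
eef_pos: [515.2, -224.9, 190.1]
tool_rot: [-3.141, 0.0, 0.293]
force: [-0.0, 0.5, -1.8]
width: 13.4
```

Call:
step_arm --pt "0 0 2" --pt "0 0 4" --pt "0 0 5" --pt "0 0 5" --yaw '[0,0,0,0]' --gripper '[-1,-1,-1,-1]'

```text
clock: 14.12
eef_pos: [515.1, -224.8, 185.0]
tool_rot: [-3.141, 0.0, 0.293]
force: [0.3, 0.4, -2.0]
width: 13.5
```

Call:
step_arm --pt "0 0 1.5" --pt "0 0 3" --pt "0 0 4.5" --pt "0 0 5" --pt "0 0 5" --yaw '[0,0,0,0,0]' --gripper '[-1,-1,-1,-1,-1]'

```text
clock: 14.53
eef_pos: [515.1, -224.9, 180.1]
tool_rot: [-3.141, 0.0, 0.293]
force: [-0.3, -0.1, -2.1]
width: 13.2
```

Run:
```python
from h import *
d=grab('side');s=ctrl.read_state();print(s['eef_pos'],s['tool_rot'],s['force'],s['width'],tt(s['eef_pos']))
f=d['frame']
cv2.imwrite('pics/s7.png',cv2.resize(f[270:330,335:395,::-1],(600,600),interpolation=cv2.INTER_CUBIC))
```

```text
[ 515.11713987 -224.9043276   180.17195092] [-3.14141230e+00  2.34562363e-04  2.92967412e-01] [ 0.12555951  0.47357348 -1.32373387] 13.488603210194084 [ -4.90069096 -33.93628999]
```

View pics/s7.png

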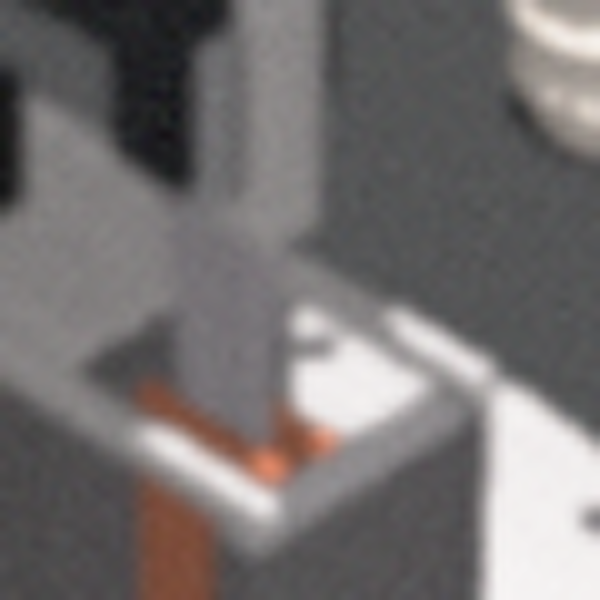

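Call:
step_arm --pt "0 0 1" --pt "0 0 2" --pt "0 0 3" --pt "0 0 3" --yaw '[0,0,0,0]' --gripper '[-1,-1,-1,-1]'

```text
clock: 14.92
eef_pos: [515.2, -224.9, 177.1]
tool_rot: [-3.141, 0.0, 0.293]
force: [0.8, -0.3, -1.8]
width: 13.3
```

Call:
step_arm --pt "0 0 1" --pt "0 0 2" --pt "0 0 3" --pt "0 0 3" --yaw '[0,0,0,0]' --gripper '[-1,-1,-1,-1]'

```text
clock: 15.25
eef_pos: [515.1, -224.9, 174.1]
tool_rot: [-3.141, 0.0, 0.293]
force: [-0.3, 0.1, -1.9]
width: 13.2
```

Call:
step_arm --pt "0 0 1" --pt "0 0 2" --pt "0 0 3" --pt "0 0 3" --yaw '[0,0,0,0]' --gripper '[-1,-1,-1,-1]'

```text
clock: 15.58
eef_pos: [515.1, -224.9, 171.1]
tool_rot: [-3.141, 0.0, 0.293]
force: [0.2, 0.1, -0.1]
width: 13.5
```

Call:
step_arm --pt "0 0 1" --pt "0 0 2" --pt "0 0 2" --pt "0 0 2" --yaw '[0,0,0,0]' --gripper '[-1,-1,-1,-1]'

```text
clock: 15.92
eef_pos: [515.1, -224.9, 169.2]
tool_rot: [-3.141, 0.0, 0.293]
force: [0.8, -0.8, -1.3]
width: 13.8
```

Call:
step_arm --pt "0 0 1" --pt "0 0 2" --pt "0 0 2" --pt "0 0 2" --yaw '[0,0,0,0]' --gripper '[-1,-1,-1,-1]'

```text
clock: 16.25
eef_pos: [515.1, -224.9, 167.2]
tool_rot: [-3.141, 0.0, 0.293]
force: [0.4, -0.2, -1.7]
width: 13.6
```

Call:
step_arm --pt "0 0 1" --pt "0 0 2" --pt "0 0 2" --pt "0 0 2" --yaw '[0,0,0,0]' --gripper '[-1,-1,-1,-1]'

```text
clock: 16.58
eef_pos: [515.2, -225.0, 165.2]
tool_rot: [3.142, 0.0, 0.293]
force: [0.8, -0.2, -1.7]
width: 13.2
```

Call:
step_arm --pt "0 0 1" --pt "0 0 2" --pt "0 0 2" --pt "0 0 2" --yaw '[0,0,0,0]' --gripper '[-1,-1,-1,-1]'

```text
clock: 16.92
eef_pos: [515.3, -225.0, 163.3]
tool_rot: [3.141, -0.0, 0.293]
force: [-0.2, -0.4, -0.7]
width: 13.5
```

Call:
step_arm --pt "0 0 1" --pt "0 0 2" --pt "0 0 2" --pt "0 0 2" --yaw '[0,0,0,0]' --gripper '[-1,-1,-1,-1]'

```text
clock: 17.25
eef_pos: [515.3, -225.0, 161.3]
tool_rot: [3.141, -0.0, 0.293]
force: [-0.2, -0.5, -0.1]
width: 13.1
```

Call:
step_arm --pt "0 0 1" --pt "0 0 2" --pt "0 0 2" --pt "0 0 2" --yaw '[0,0,0,0]' --gripper '[-1,-1,-1,-1]'

```text
clock: 17.58
eef_pos: [515.3, -225.0, 159.3]
tool_rot: [3.141, -0.0, 0.293]
force: [0.5, -0.4, 1.2]
width: 13.4
```

Call:
step_arm --pt "0 0 1" --pt "0 0 2" --pt "0 0 2" --pt "0 0 2" --yaw '[0,0,0,0]' --gripper '[-1,-1,-1,-1]'

```text
clock: 17.92
eef_pos: [515.2, -225.0, 157.2]
tool_rot: [3.142, 0.0, 0.293]
force: [0.3, 0.2, 1.2]
width: 13.1
```

Call:
step_arm --pt "0 0 1" --pt "0 0 2" --pt "0 0 2" --pt "0 0 2" --yaw '[0,0,0,0]' --gripper '[-1,-1,-1,-1]'

```text
clock: 18.25
eef_pos: [515.3, -224.9, 155.2]
tool_rot: [3.142, -0.0, 0.293]
force: [0.4, -0.5, 1.6]
width: 13.4
```

Run:
```python
from h import *
F=[]
for i in range(8):
    d=cams.get_image('side');F.append(ctrl.read_state()['force'])
print(np.mean(F,0),np.std(F,0),ctrl.read_state()['eef_pos'])
cv2.imwrite('pics/s8.png',cv2.resize(d['frame'][270:330,335:395,::-1],(600,600),interpolation=cv2.INTER_CUBIC))
```

```text
[ 0.89951082 -0.1460985   1.29960233] [0.56525857 0.47002935 0.70629408] [ 515.28989787 -224.91420814  155.23850245]
```

Call:
step_arm --pt "0 0 1" --pt "0 0 2" --pt "0 0 2" --pt "0 0 2" --yaw '[0,0,0,0]' --gripper '[-1,-1,-1,-1]'

```text
clock: 18.98
eef_pos: [515.4, -224.9, 153.3]
tool_rot: [3.141, -0.0, 0.293]
force: [1.1, -1.0, 3.1]
width: 13.4
```

Run:
```python
from h import *
F=[]
for i in range(8):
    d=cams.get_image('side');F.append(ctrl.read_state()['force'])
print(np.mean(F,0),np.std(F,0),ctrl.read_state()['eef_pos'])
cv2.imwrite('pics/s8.png',cv2.resize(d['frame'][270:330,335:395,::-1],(600,600),interpolation=cv2.INTER_CUBIC))
```

```text
[1.10309319 0.17343482 3.33739578] [0.41326212 0.28849719 0.31349927] [ 515.38206479 -224.9197869   153.36764209]
```

View pics/s8.png

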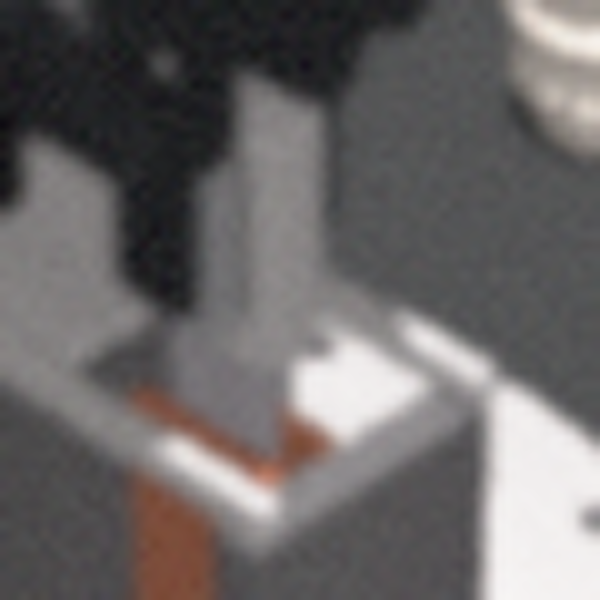

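Run:
```python
from h import *
d=cams.get_image('side');W=cloud(d)
t=tt(W);m=(np.abs(t[...,0])<20)&(t[...,1]>15)&(t[...,1]<65)&(W[...,2]>122)&(W[...,2]<145)&(d['frame'].sum(-1)<150)
print('tab',m.sum(),W[m].mean(0),t[m].min(0),t[m].max(0))
for n in('fuse_a','knurled_knob','insulator'):
    for r in cams.regions_of('side',n): print(n,round(r['conf'],2),np.nanmedian(W[r['pixels']],axis=0).round())
s=ctrl.read_state();print(s['force'],s['eef_pos'],s['tool_rot'],s['width'])
ctrl.finish_job()
```

```text
tab 98 [ 496.16164933 -157.00650307  132.04786822] [-7.64243375 26.78478013] [ 3.949794   48.65421357]
fuse_a 0.76 [522. 383.  36.]
knurled_knob 0.57 [ 471. -383.   21.]
insulator 0.55 [692. -73.  39.]
[1.87243211 0.47303749 4.31062707] [ 515.38078597 -224.91365101  153.36632837] [ 3.14147469e+00 -2.93540219e-04  2.93072376e-01] 13.315613276191515
the job is handed in; nothing more can be done
```

I opened the shutter, seated the feeler in the jaw, and handed the job in at about 19 s. The interface gives no verdict, so success is judged only from my own checks.

- **Shutter:** I slid it about 40 mm by its tab on the nearer turntable until it stopped against its end stop, with the reaction force rising to about 7 N. The last picture shows the tab still at the open position.
- **Feeler:** I took it from the stand by its handle (opening 13.4 mm) and turned it square to the jaw, within about 0.01 rad. I then lowered it between the plates, and the side pictures show the blade between them.
- **Drag:** It began at a TCP height of about 164 mm, and I went about 11 mm further. The push at the end was about 5 to 6 N, after subtracting a no-load reading of about -1.7 N. From the blade's taper I put the sprung plate at roughly 1.5 mm back. That rests on where the drag began, which I read from a noisy force signal. One early reading near 171 mm looked like contact, but it did not recur, so I took it as noise.
- **Bystanders:** One fuse, the knob and the insulator measured within 1 to 2 mm of where they started. The networks did not report the second fuse in the last picture, though nothing went near it.
- **Disagreements:** The two cameras put the jaw about 3.5 mm apart across the gap. A height offset of 3 to 4 mm in the side camera explains this. The later contact-free descent agreed with the top camera.

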